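# Fetch the glue-up weight from behind the bottles

## Robot

A 6-joint arm with a two-finger parallel gripper is mounted at the origin on the work surface. World frame = base frame: x ahead of the robot, y to its left, z up, the work surface at z = 0. Lengths are in mm, angles in rad, forces in N, time in s.
With the tool pointing down it reaches from about 275 to 825 mm from the base axis. Payload 4.9 kg.
Tool frame: the origin (TCP) lies at the very end of the fingers, on their centre line; the grasp point (between the pads) lies 19 mm behind it; z points along the fingers, y is the direction in which the jaws open and shut (so a half turn about z gives the same grasp; the last joint's range is limited). The gripper opens to 85 mm and grips with 20 to 120 N. Pads are 22 mm wide; open, the fingers measure 114 mm over their backs; the gripper's body (76 mm by 85 mm) begins 54 mm behind the grasp point. The pads swing forward as they close: fully open they stand 13 mm farther back than shut.
Start: joints at [-0.134, 0.326, -0.193, 1.052, 0, 1.437], TCP at [550.017, 0.009, 231.281] pointing down, gripper open.
Joint ranges: [-2.65, 2.65], [-0.97, 1.79], [-1.3, 1.35], [-1.93, 2.1], [-1.47, 1.37], [-3.14, 3.14]. Speed limits (rad/s): [2.57, 2.57, 3.14, 3.14, 3.14, 3.14].

## Interface

Orientations are given as [roll, pitch, yaw] about the fixed x, y, z axes, in that order (R = Rz(yaw) Ry(pitch) Rx(roll)).
In Python, from bench import bot, solve_ik, imaging gives the robot as it stands. Calls block until the motion is done:
- bot.move_ptp(position, orientation): joint-space move of the TCP to a pose.
- bot.movel(position, rot=None, max_speed=150, threshold=None): straight line of the TCP; rot=None keeps the orientation; max_speed is the mean speed in mm/s. With threshold (N) it stops when the force on the tool has changed by that much, and returns True; else False.
- bot.move_j(angles): joint-space move.
- bot.grip(opening, effort=None): opening from 0.0 (shut) to 1.0 (fully open); effort is the grip in N (None keeps the last); returns when the fingers have stopped.
- bot.dwell(seconds).
- solve_ik(position, orientation): joint angles nearest the present ones, or None.
- bot.get_state(): the state.
- imaging.capture(name): name is "scene" or "side" or "wrist"; returns the picture (384x512x3 uint8, blue, green, red); there is no depth.
- imaging.camera_model(name): a dict with "K" (3x3 intrinsics, pixels), "position" and "rotation" of the camera in the world. Camera axes: x right, y up, looking along -z (the intrinsics and any distortion apply to the point x, -y, -z); pixel columns grow to the right and rows downward; lengths in mm; the calibration is good to about 2 mm. A picture is of the moment at which its call begins: read the wrist's pose just before it. camera_model takes no time and is no camera call; for the wrist camera it gives the pose at the moment of the call.
A pose or a line that the arm cannot do raises bot.IKError and nothing moves.
- bot.sign_off(): hands the job in, once; it reports no verdict.
The state is a dict: "t": time; "qpos": joint angles; "joint_velocities": joint speeds; "effort": joint torques, N m; "tcp_pos": TCP position; "orientation": TCP orientation; "contact_force": force on the tool from outside, world axes, zero at the start; "wrist_torque": the same for the moment, N m; "opening": opening from 0.0 (shut) to 1.0 (fully open).
Only numpy, scipy, OpenCV 4.12 (cv2) and the standard library are available. Lean on these libraries where they do the work, as an engineer would, in place of code of your own. Each camera call takes 0.05 s, during which the arm holds its last target. There are 200 camera calls.

## Task

The steel press weight stands hemmed in behind three containers on the plywood storage board. Move all three containers into the yellow side tray, then set the weight gently in the middle of the pencilled circle on the hand-shaped wooden panel, and only after that put every container back, centred on the coaster of its own colour. Keep the containers upright throughout.

Things in the scene. Friction and masses are not known exactly. Their poses are not given: they have to be found in the camera images.
- bottle_blue: white glue bottle with a blue cap and blue band, round, 46 mm diameter and straight-sided up to 92 mm, 112 mm tall overall, about 0.22 kg. Starts upright on the blue coaster. Origin: centre of its underside, z along its axis.
- bottle_green: amber glass jar with a green lid and pale label, round, 48 mm diameter and straight-sided up to 94 mm, 110 mm tall overall, about 0.28 kg. Starts upright on the green coaster. Origin: centre of its underside, z along its axis.
- bottle_red: bare aluminium tin with a red lid and red band, round, 50 mm diameter and straight-sided up to 98 mm, 110 mm tall overall, about 0.3 kg. Starts upright on the red coaster. Origin: centre of its underside, z along its axis.
- weight: dark steel press weight, plain upright cylinder, 48 mm diameter, 46 mm tall, with a brass dot on top, about 0.6 kg. Starts on the storage board (12 mm above the bench), with two containers beside it and one in front, their centres roughly 70 to 98 mm from its own. Origin: centre of its underside, z along its axis.
- pad_blue: square blue rubber coaster, 68 x 68 mm and 4 mm thick, fixed to the plywood storage board (board top 12 mm above the bench, edge strips up to 24 mm above the bench); the home of the container of its colour, which stands centred on it at the start. Origin: centre of its underside (12 mm above the bench); top 4 mm higher; z up, x and y along its sides and along the sides of the board.
- pad_green: square green rubber coaster, 68 x 68 mm and 4 mm thick, fixed to the plywood storage board (board top 12 mm above the bench, edge strips up to 24 mm above the bench); the home of the container of its colour, which stands centred on it at the start. Origin: centre of its underside (12 mm above the bench); top 4 mm higher; z up, x and y along its sides and along the sides of the board.
- pad_red: square red rubber coaster, 68 x 68 mm and 4 mm thick, fixed to the plywood storage board (board top 12 mm above the bench, edge strips up to 24 mm above the bench); the home of the container of its colour, which stands centred on it at the start. Origin: centre of its underside (12 mm above the bench); top 4 mm higher; z up, x and y along its sides and along the sides of the board.
- tray: yellow shallow side tray fixed to the bench, empty at the start, 290 mm (its x) by 112 mm (its y) outside, walls 6 mm thick and 16 mm tall, floor 6 mm above the bench; the three containers fit in a row along its x. Origin: centre of its underside, z up.
- panel: pale wooden hand-shaped seat panel lying fixed on the bench, 18 mm thick: a round palm of 160 mm diameter with four fingers towards its x and a thumb, reaching 128 mm from its centre. A dark pencilled circle of 74 mm diameter is marked in the middle of the palm. Origin: centre of that circle, on the underside (on the bench); the top is 18 mm higher; z up.

How it is judged (in metres and radians):
On the way, in this order (a step that is already met when the one before it is completed fails the run):
1. all three containers stand upright in the yellow tray, let go (x of bottle_blue in the frame of tray between -0.125 and 0.125 m and y of bottle_blue in the frame of tray between -0.04 and 0.04 m and z of each of bottle_blue, bottle_green, bottle_red in the frame of tray below 0.012 m and angle between each of bottle_blue, bottle_green, bottle_red's own z axis and vertical below 0.12 rad and x of bottle_green in the frame of tray between -0.125 and 0.125 m and y of bottle_green in the frame of tray between -0.04 and 0.04 m and x of bottle_red in the frame of tray between -0.125 and 0.125 m and y of bottle_red in the frame of tray between -0.04 and 0.04 m and contact force between the fingers and bottle_blue below 0.2 N and contact force between the fingers and bottle_green below 0.2 N and contact force between the fingers and bottle_red below 0.2 N), for 0.2 s.
2. the weight stands in the pencilled circle on the panel, let go, while the containers are still in the tray (horizontal distance between weight and panel below 0.013 m and z of weight in the frame of panel between 0.014 and 0.022 m and angle between weight's own z axis and vertical below 0.1 rad and contact force between the fingers and weight below 0.2 N and x of bottle_blue in the frame of tray between -0.125 and 0.125 m and y of bottle_blue in the frame of tray between -0.04 and 0.04 m and z of each of bottle_blue, bottle_green, bottle_red in the frame of tray below 0.012 m and angle between each of bottle_blue, bottle_green, bottle_red's own z axis and vertical below 0.12 rad and x of bottle_green in the frame of tray between -0.125 and 0.125 m and y of bottle_green in the frame of tray between -0.04 and 0.04 m and x of bottle_red in the frame of tray between -0.125 and 0.125 m and y of bottle_red in the frame of tray between -0.04 and 0.04 m), for 0.2 s.
At the end, for the whole second after the job is handed in: Each container stands upright (within 0.1 rad) on the coaster of its own colour, its centre within 13 mm of the coaster's centre, and the weight stands upright on the panel with its centre within 13 mm of the circle's centre; all released and at rest (horizontal distance between bottle_blue and pad_blue below 0.013 m and z of bottle_blue in the frame of pad_blue between 0.001 and 0.008 m and angle between each of bottle_blue, bottle_green, bottle_red, weight's own z axis and vertical below 0.1 rad and linear speed of each of bottle_blue, bottle_green, bottle_red, weight below 0.02 m/s and horizontal distance between bottle_green and pad_green below 0.013 m and z of bottle_green in the frame of pad_green between 0.001 and 0.008 m and horizontal distance between bottle_red and pad_red below 0.013 m and z of bottle_red in the frame of pad_red between 0.001 and 0.008 m and horizontal distance between weight and panel below 0.013 m and z of weight in the frame of panel between 0.014 and 0.022 m); the robot touches nothing.
It fails at once if a container is tipped more than 0.5 rad (angle between any of bottle_blue, bottle_green, bottle_red's own z axis and vertical above 0.5 rad).
It fails at once if the weight is dropped or rammed onto the panel (more than 100 N) (contact force between weight and panel above 100 N).
It also fails if it takes over 152 s, if anything falls off the work surface, if the arm or the gripper's body presses on something with over 40 N, if the wrist force passes 120 N, or if a joint passes its speed limit or range.

## Working session

There is one attempt and no reset: what is moved stays moved. The work goes in short steps, each a Python script; the robot and the scene stay as the last script left them, time stands still between calls to the robot, and variables do not carry over. Pictures are saved under pics/ and viewed, about 12 in all and at most 16, crops included, and the job is handed in when it is done.

```bash
ls; mkdir -p pics; python3 - <<'E'
from bench import bot, solve_ik, imaging
import cv2
for n in("scene","side","wrist"):
    m=imaging.camera_model(n); print(n,m)
    cv2.imwrite(f"pics/{n}0.png",imaging.capture(n))
print(bot.get_state())
E
```

```text
pics
scene {'K': array([[371.63666219,   0.        , 256.02965616],
       [  0.        , 371.63666219, 197.20885536],
       [  0.        ,   0.        ,   1.        ]]), 'position': array([ 872.23628237, -628.32700614,  576.72968198]), 'rotation': array([ 0.91515924, -0.00983382,  0.52289754])}
side {'K': array([[367.39873666,   0.        , 254.7151721 ],
       [  0.        , 367.39873666, 199.41335333],
       [  0.        ,   0.        ,   1.        ]]), 'position': array([295.03681186, 881.97800174, 634.78462543]), 'rotation': array([ 1.00954836,  0.01107713, -2.9346905 ])}
wrist {'K': array([[290.93481409,   0.        , 254.33828007],
       [  0.        , 290.93481409, 192.63745159],
       [  0.        ,   0.        ,   1.        ]]), 'position': array([549.15534182,  83.67773084, 373.12687325]), 'rotation': array([-0.33157841,  0.00131963,  0.00075256])}
{'t': 0.15, 'qpos': array([-1.34202731e-01,  3.26779703e-01, -1.93332069e-01,  1.05200081e+00,
       -2.72394861e-06,  1.43660607e+00]), 'joint_velocities': array([-8.78262765e-05, -2.52370004e-03,  3.46193885e-03, -1.26234832e-03,
        1.53939631e-03, -1.99761039e-03]), 'effort': array([ 1.04211274e-03, -4.43704247e+01,  2.62664723e+01,  1.04285317e-02,
       -1.23322516e-04, -3.51401161e-05]), 'tcp_pos': array([5.49569345e+02, 6.72604854e-02, 2.30686806e+02]), 'orientation': array([-3.14028787e+00, -1.73399408e-04,  1.57078374e+00]), 'contact_force': array([-0.14875143, -0.17656279, -0.68310519]), 'wrist_torque': array([ 0.01236524, -0.00359647, -0.02882702]), 'opening': 0.9969941335515085}
```

View pics/scene0.png

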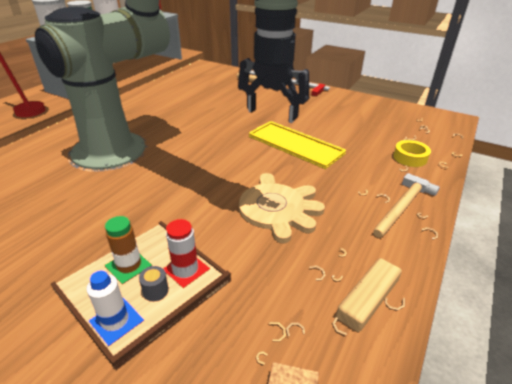

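View pics/side0.png

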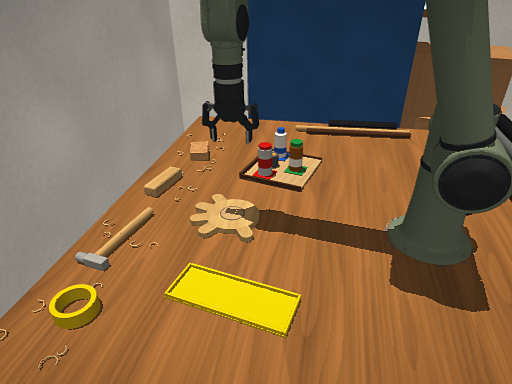

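View pics/wrist0.png

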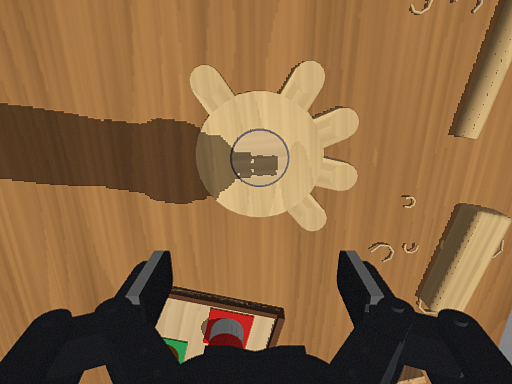

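The scene view shows the board at lower left: blue (105,300), green (122,245), red (182,250), weight (153,283). The panel is at about (280,205) and the tray at (297,143). The wrist view has the pencil circle at (259,158).

```bash
cat > h.py <<'E'
from bench import bot, solve_ik, imaging
import cv2, numpy as np
from scipy.spatial.transform import Rotation as R
def ray(m,uv):
    uv=np.atleast_2d(np.array(uv,float)); K=m["K"]
    d=np.c_[(uv[:,0]-K[0,2])/K[0,0],-(uv[:,1]-K[1,2])/K[1,1],-np.ones(len(uv))]
    return m["position"], d@R.from_euler("xyz",m["rotation"]).as_matrix().T
def onz(m,uv,z):
    p,d=ray(m,uv); return p+d*((z-p[2])/d[:,2])[:,None]
COL=dict(yellow=((22,150,90),(34,255,255)),blue=((100,150,60),(125,255,255)),green=((50,100,40),(80,255,255)),red=((0,180,60),(6,255,255)))
def mask(img,c):
    h=cv2.cvtColor(img,cv2.COLOR_BGR2HSV); lo,hi=COL[c]; k=cv2.inRange(h,lo,hi)
    if c=="red": k|=cv2.inRange(h,(174,180,60),(180,255,255))
    return k
def blobs(k,amin=60):
    c,_=cv2.findContours(k,cv2.RETR_EXTERNAL,cv2.CHAIN_APPROX_NONE)
    return sorted([x for x in c if cv2.contourArea(x)>amin],key=cv2.contourArea,reverse=True)
def rect(m,c,z):
    """contour -> world min-area rectangle on plane z"""
    w=onz(m,c[:,0,:],z)[:,:2].astype(np.float32); return cv2.minAreaRect(w)
E
python3 - <<'E'
from h import *
for n in("scene","side","wrist"):
    m=imaging.camera_model(n); im=cv2.imread(f"pics/{n}0.png")
    for c in COL:
        for b in blobs(mask(im,c))[:4]:
            M=cv2.moments(b);u=(M['m10']/M['m00'],M['m01']/M['m00'])
            print(n,c,cv2.contourArea(b),np.round(u,1),np.round(onz(m,u,16)[0],0),[np.round(x,2) for x in rect(m,b,16)])
m=imaging.camera_model("wrist")
print("circle",onz(m,(259,158),18), "scene", onz(imaging.camera_model("scene"),(267,205),18))
E
```

```text
scene yellow 1948.0 [298.  143.7] [489. 303.  16.] [array([475.59, 308.93]), array([132.31, 301.77]), np.float64(79.45)]
scene yellow 725.0 [411.5 152.5] [800. 429.  16.] [array([801.08, 432.47]), array([ 98.28, 159.41]), np.float64(7.72)]
scene yellow 65.0 [151.3 274.7] [ 461. -311.   16.] [array([ 461.66, -311.85]), array([21.31, 20.  ]), np.float64(30.45)]
scene blue 944.5 [116.4 323.6] [ 485. -423.   16.] [array([ 478.8 , -418.02]), array([64.55, 64.6 ]), np.float64(76.52)]
scene blue 234.5 [ 99.5 280. ] [ 386. -371.   16.] [array([ 385.07, -369.99]), array([31.69, 43.89]), np.float64(56.95)]
scene green 354.0 [117.5 225.8] [ 299. -243.   16.] [array([ 298.83, -242.57]), array([50.61, 66.13]), np.float64(61.73)]
scene green 322.5 [126.7 270.2] [ 412. -327.   16.] [array([ 403.59, -315.82]), array([65.09, 67.09]), np.float64(77.25)]
scene red 493.5 [23.9 99.7] [-521.   80.   16.] [array([-742.38,  197.33]), array([ 92.38, 828.43]), np.float64(63.26)]
scene red 345.5 [178.4 228.1] [ 421. -180.   16.] [array([ 419.01, -179.49]), array([56.48, 59.42]), np.float64(30.55)]
scene red 24
[... 592 characters left out ...]
4)]
side green 68.0 [296.2 142.6] [ 425. -550.   16.] [array([ 424.08, -551.43]), array([45.98, 74.92]), np.float64(7.08)]
side red 90.0 [264.7 163.1] [ 520. -338.   16.] [array([ 521.58, -343.19]), array([50.08, 75.8 ]), np.float64(10.54)]
side red 64.0 [264.9 145.3] [ 549. -499.   16.] [array([ 548.28, -497.52]), array([49.9 , 70.78]), np.float64(10.38)]
wrist green 221.5 [177.5 347.6] [ 427. -300.   16.] [array([ 419.17, -307.02]), array([46.65, 37.92]), np.float64(77.03)]
wrist red 1392.5 [227.5 328.3] [ 508. -261.   16.] [array([ 507.47, -264.26]), array([70.11, 66.9 ]), np.float64(76.56)]
circle [[554.65801034   6.80677257  18.        ]] scene [[552.19076902  -9.32685766  18.        ]]
```

```bash
python3 - <<'E'
from h import *
for n,p in(("tray",(474,390,350)),("board",(470,-255,350))):
    bot.move_ptp(p,[np.pi,0,np.pi/2]); bot.dwell(.3)
    m=imaging.camera_model("wrist"); im=imaging.capture("wrist"); cv2.imwrite(f"pics/w_{n}.png",im)
    print(n,m["position"],m["rotation"],bot.get_state()["t"])
    np.savez(f"pics/w_{n}.npz",**m)
    for c in COL:
        for b in blobs(mask(im,c))[:3]:
            (u,r)=cv2.minEnclosingCircle(b)
            print(c,cv2.contourArea(b),np.round(u,1),round(r,1),[np.round(x,2) for x in rect(m,b,16)])
E
```

```text
tray [474.01342385 472.96861418 492.36349498] [-3.31977874e-01 -7.05862786e-06 -4.98030481e-04] 2.0333
yellow 10402.5 [254.1 179.3] 89.2 [array([473.46, 318.94]), array([114.47, 288.83]), np.float64(79.38)]
yellow 3660.5 [459.7 126.4] 39.0 [array([803.29, 418.48]), array([ 97.89, 118.92]), np.float64(89.97)]
board [ 469.60413053 -171.03431701  492.51346801] [-3.31751483e-01 -2.15804020e-04  1.47867356e-03] 4.6833
yellow 171.5 [268.5 201.5] 7.9 [array([ 494.82, -352.61]), array([26.4 , 26.23]), np.float64(0.08)]
blue 735.5 [258.5 235. ] 24.6 [array([ 477.11, -417.18]), array([66.5 , 66.43]), np.float64(76.53)]
blue 295.0 [257.4 268.5] 10.6 [array([ 475.13, -488.17]), array([45.25, 36.65]), np.float64(77.03)]
green 751.0 [205.9 203. ] 16.2 [array([ 384.3 , -355.03]), array([55.12, 56.36]), np.float64(0.08)]
green 492.5 [214. 181.] 26.6 [array([ 401.61, -315.31]), array([67.47, 66.94]), np.float64(76.51)]
red 867.5 [281.9 168.8] 17.3 [array([ 516.53, -292.66]), array([57.43, 57.17]), np.float64(0.08)]
red 742.0 [277.  151.5] 28.0 [array([ 507.21, -264.48]), array([66.78, 67.11]), np.float64(76.74)]
```

View pics/w_board.png

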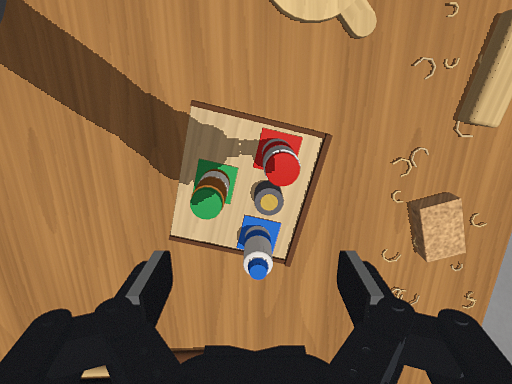

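View pics/w_tray.png

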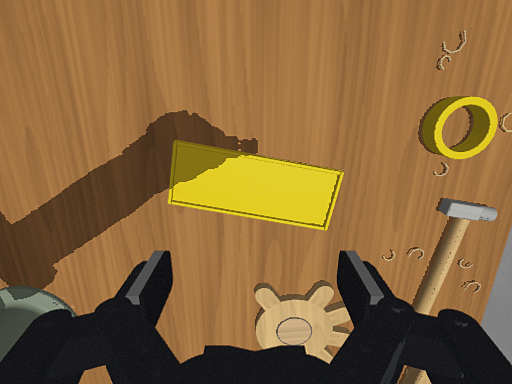

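Board view: red lid (282,167), green lid (206,203), blue cap (258,268), weight dot (269,202). All stand on their coasters. Tray view: the empty tray is at (254,183) and the pencil circle at (294,331).

```bash
python3 - <<'E'
from h import *
m=dict(np.load("pics/w_board.npz"));im=cv2.imread("pics/w_board.png")
for c,i,z in(("yellow",0,58),("blue",1,128),("green",0,126),("red",0,126)):
    b=blobs(mask(im,c))[i]; r=rect(m,b,z); print(c,np.round(r[0],1),np.round(r[1],1))
s=imaging.camera_model("scene");si=cv2.imread("pics/scene0.png")
for c,z in(("yellow",58),("blue",122),("green",120),("red",120)):
    for b in blobs(mask(si,c),40)[:4]: print("scene",c,[np.round(x,1) for x in rect(s,b,z)[:2]])
# circle: dark pencil ring in first wrist picture
im=cv2.imread("pics/wrist0.png"); g=cv2.cvtColor(im,cv2.COLOR_BGR2GRAY)
roi=np.zeros_like(g); cv2.circle(roi,(259,158),34,255,-1); cv2.circle(roi,(259,158),24,0,-1)
bh=cv2.morphologyEx(g,cv2.MORPH_BLACKHAT,np.ones((7,7),np.uint8)); p=np.argwhere((bh>35)&(roi>0))[:,::-1]
st=dict(K=np.load("pics/w_board.npz")["K"],position=np.array([549.155,83.678,373.127]),rotation=np.array([-.33158,.00132,.00075]))
w=onz(st,p,18)[:,:2].astype(np.float32); e=cv2.fitEllipse(w); print("circle",len(p),e)
t=dict(np.load("pics/w_tray.npz")); print(onz(t,(294,331),18))
sd=imaging.camera_model("side"); print("side",onz(sd,(232,212),18))
E
```

```text
yellow [ 492.6 -336.6] [24.1 23.9]
blue [ 473.8 -413.6] [34.6 28. ]
green [ 404.  -312.6] [42.4 43.3]
red [ 505.7 -264.6] [44.2 44. ]
scene yellow [array([505.3, 238.7]), array([122.4, 279.2])]
scene yellow [array([806.4, 353. ]), array([ 90.9, 147.5])]
scene yellow [array([ 492.4, -335.6]), array([19.7, 18.5])]
scene blue [array([ 553.2, -457.8]), array([52.3, 52.4])]
scene blue [array([ 477.2, -418.8]), array([25.7, 35.6])]
scene green [array([ 405.2, -314.1]), array([41.2, 53.9])]
scene green [array([ 490.5, -373.8]), array([53. , 54.6])]
scene red [array([-442.9,   44.2]), array([ 75.2, 674.8])]
scene red [array([ 503.1, -262.7]), array([46. , 48.4])]
scene red [array([ 576.1, -332.3]), array([53.1, 52.8])]
scene red [array([ 560.1, -314.9]), array([42.7, 32.7])]
circle 369 ((554.781982421875, 6.453232288360596), (71.27568054199219, 71.49042510986328), 65.53451538085938)
[[555.60123124   7.49173088  18.        ]]
side [[555.55680323   5.3026435   18.        ]]
```

```bash
cat >> h.py <<'E'
PAD=dict(blue=(477.8,-417.6),green=(402.9,-315.4),red=(507.8,-264.6)); BA=-13.4
TC=np.array([473.5,319]); TA=-10.6; TX=dict(blue=82,green=0,red=-82)
WT=(492.5,-336.2); CIRC=(555,6.6)
def slot(c): a=np.radians(TA); return tuple(TC+TX[c]*np.array([np.cos(a),np.sin(a)]))
def above(xy,z,jaw):
    """go over xy with the jaws opening along direction jaw (deg)"""
    q0=bot.get_state()["qpos"]; best=None
    for k in(-90,90):
        o=[np.pi,0,np.radians((jaw+k+180)%360-180)]; q=solve_ik((*xy,z),o)
        if q is not None and (best is None or abs(np.array(q)-q0).max()<best[0]): best=(abs(np.array(q)-q0).max(),o)
    bot.move_ptp((*xy,z),best[1])
def pick(xy,z,jaw,effort,hi=230):
    bot.grip(1.0); above(xy,hi,jaw)
    hit=bot.movel((*xy,z),max_speed=150,threshold=15)
    if hit: print("HIT",bot.get_state()); raise SystemExit
    bot.grip(0.0,effort); s=bot.get_state(); print("gripped",round(s["opening"],3),np.round(s["tcp_pos"],1),end=" ")
    bot.movel((*xy,hi),max_speed=150); print("lifted",round(bot.get_state()["opening"],3))
def place(xy,z,jaw,hi=230,opening=1.0):
    above(xy,hi,jaw); bot.movel((*xy,z+15),max_speed=150); bot.dwell(.2)
    hit=bot.movel((*xy,z-3),max_speed=20,threshold=3); s=bot.get_state()
    print("down",hit,np.round(s["tcp_pos"],1),np.round(s["contact_force"],1),end=" ")
    bot.grip(opening); bot.dwell(.2); bot.movel((*xy,hi),max_speed=150); print("t",bot.get_state()["t"])
def snap(name,p):
    bot.move_ptp(p,[np.pi,0,np.pi/2]); bot.dwell(.3)
    m=imaging.camera_model("wrist"); im=imaging.capture("wrist"); cv2.imwrite(f"pics/{name}.png",im); return m,im
E
python3 - <<'E'
from h import *
pick(PAD["red"],16+50,BA,40); place(slot("red"),6+50,TA+90)
E
```

```text
gripped 0.578 [ 507.8 -264.7   66.6] lifted 0.578
down True [392.8 333.9  56.7] [-0.3 -0.4  4.3] t 14.6083
```

```bash
python3 - <<'E'
from h import *
pick(PAD["green"],16+50,BA+90,40); place(slot("green"),6+50,TA+90)
pick(PAD["blue"],16+50,BA,40); place(slot("blue"),6+50,TA+90)
m,im=snap("tray1",(474,390,350))
for c in("blue","green","red"):
    for b in blobs(mask(im,c))[:2]: print(c,[np.round(x,1) for x in rect(m,b,{"blue":118}.get(c,116))[:2]],np.round(slot(c),1))
m,im=snap("board1",(470,-255,350))
np.savez("pics/board1.npz",**m)
for c in("blue","green","red","yellow"):
    for b in blobs(mask(im,c))[:2]: print(c,[np.round(x,1) for x in rect(m,b,16 if c!="yellow" else 58)])
E
```

```text
gripped 0.553 [ 403.3 -315.5   66.7] lifted 0.554
down True [473.3 319.   56.7] [-0.7  0.3  4.9] t 26.4167
gripped 0.532 [ 477.8 -417.9   66.8] lifted 0.532
down True [553.8 303.6  56.6] [ 0.  -0.8  4.8] t 38.825
blue [array([551.9, 305.1]), array([28.2, 31.2])] [554.1 303.9]
blue [array([534.5, 345.6]), array([34.7, 15.2])] [554.1 303.9]
green [array([473.2, 322.2]), array([41.8, 44.9])] [473.5 319. ]
red [array([393.8, 333.4]), array([45.9, 42.8])] [392.9 334.1]
red [array([410.8, 367. ]), array([19.3, 40.1])] [392.9 334.1]
blue [array([ 476.9, -417.3]), array([66.8, 66.8]), np.float64(76.7)]
green [array([ 401.6, -315.3]), array([67.5, 67. ]), np.float64(76.6)]
red [array([ 507.1, -264.5]), array([67., 67.]), np.float64(76.5)]
yellow [array([ 492.6, -336.6]), array([24.1, 23.9]), np.float64(0.1)]
```

View pics/tray1.png

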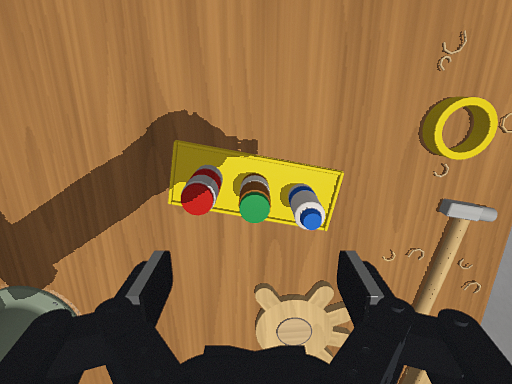

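View pics/board1.png

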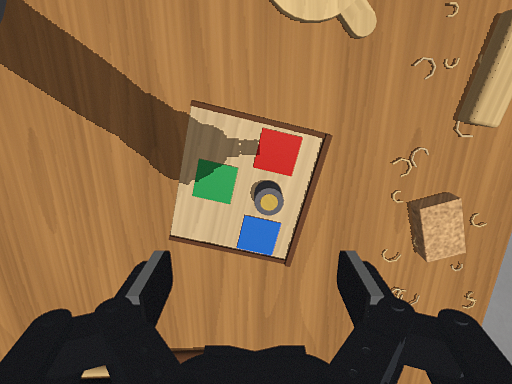

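Both views are as wanted: three upright containers in the tray at (198,200), (255,207) and (310,217), and the weight undisturbed at (268,200). The coaster positions agree with the earlier ones.

```bash
python3 - <<'E'
from h import *
pick(WT,24,BA+90,60); place(CIRC,18+12,90,hi=230)
m,im=snap("panel1",(555,80,330)); np.savez("pics/panel1.npz",**m)
for b in blobs(cv2.inRange(cv2.cvtColor(im,cv2.COLOR_BGR2HSV),(15,90,90),(34,255,255)),30)[:8]:
    r=rect(m,b,64); print([np.round(x,1) for x in r])
E
```

```text
gripped 0.543 [ 493.  -336.3   24.8] lifted 0.547
down True [554.7   6.6  30.8] [ 0.4 -0.2  2.7] t 53.95
[array([492.8, -18.5]), array([579.6, 813.8]), np.float64(89.6)]
[array([ 473. , -237.7]), array([124.7, 187.3]), np.float64(76.9)]
[array([ 250.5, -340.4]), array([63.7, 45.9]), np.float64(0.0)]
[array([ 859.9, -342.5]), array([62.1, 40.9]), np.float64(0.0)]
[array([ 419.3, -299.5]), array([20. , 19.5]), np.float64(36.8)]
```

View pics/panel1.png

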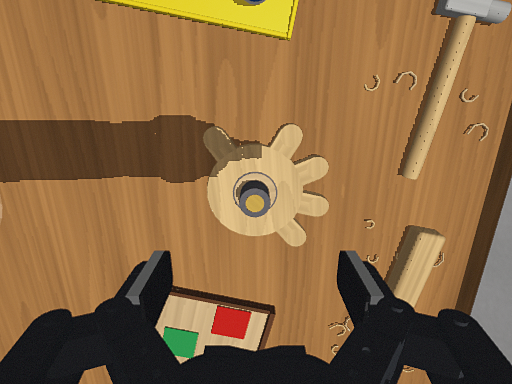

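The weight stands in the circle, with the dot at (254,203) and the ring centred at about (255,191). I'll check the numeric offset and continue only if it is small.

```bash
python3 - <<'E'
from h import *
m=dict(np.load("pics/panel1.npz")); d=onz(m,(254.5,203.5),64)[0]; r=onz(m,(255,191),18)[0]; print(d,r)
if np.hypot(*(d-r)[:2])>7: raise SystemExit("off")
for c in("red","green","blue"):
    pick(slot(c),6+50,TA+90,40); place(PAD[c],16+50,BA+90 if c=="green" else BA)
m,im=snap("board2",(470,-255,350)); np.savez("pics/board2.npz",**m)
for c,z in(("blue",128),("green",126),("red",126)):
    for b in blobs(mask(im,c))[:2]: print(c,PAD[c],"lid",[np.round(x,1) for x in rect(m,b,z)[:2]],"pad",np.round(rect(m,b,16)[0],1))
cv2.imwrite("pics/scene2.png",imaging.capture("scene"))
E
```

```text
[554.79764005   5.53129789  64.        ] [555.64107188   9.81860152  18.        ]
gripped 0.573 [393.2 334.   56.7] lifted 0.578
down True [ 507.6 -264.5   66.7] [-0.7  0.1  4.3] t 66.3833
gripped 0.556 [473.9 319.4  56.7] lifted 0.547
down True [ 402.8 -315.3   66.7] [0.3 0.4 5.1] t 77.9667
gripped 0.531 [554.5 303.8  56.7] lifted 0.528
down True [ 477.7 -417.5   66.8] [-0.4  0.   4.2] t 90.0417
blue (477.8, -417.6) lid [array([ 475.2, -359.6]), array([51., 51.])] pad [ 476.9 -417.3]
blue (477.8, -417.6) lid [array([ 474.9, -412.8]), array([27.5, 33.7])] pad [ 476.6 -486.9]
green (402.9, -315.4) lid [array([ 403.2, -312.8]), array([43.2, 42.3])] pad [ 383.3 -355.2]
green (402.9, -315.4) lid [array([ 417.3, -282.1]), array([51.4, 51.8])] pad [ 401.6 -315.1]
red (507.8, -264.6) lid [array([ 505.9, -263.9]), array([43.7, 43.8])] pad [ 516.8 -291.4]
red (507.8, -264.6) lid [array([ 498.5, -243.2]), array([51.4, 51.7])] pad [ 507.2 -264.5]
```

View pics/board2.png

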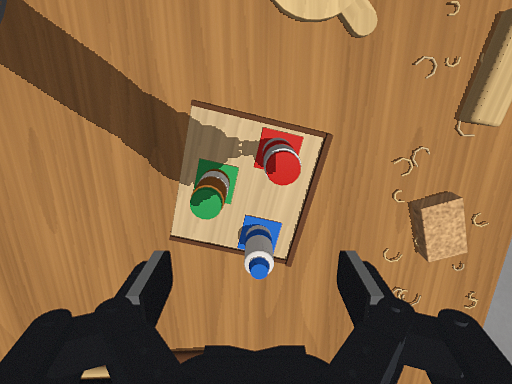

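View pics/scene2.png

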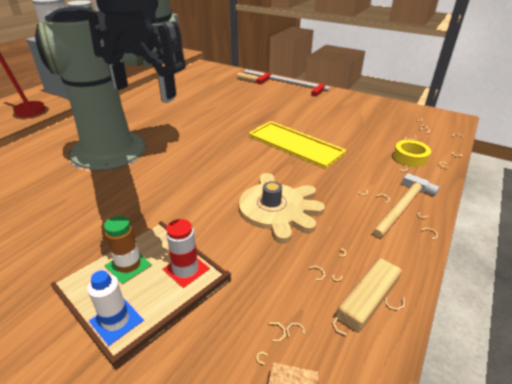

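The containers stand upright on their own coasters: the lids at (282,166), (206,203) and (259,267) are within about 1 mm of their starting positions. The weight is in the circle and the tray is empty, so I'm handing in.

```bash
python3 - <<'E'
from h import *
print(bot.get_state()["t"]); bot.sign_off()
E
```

```text
91.2667
the job is handed in; nothing more can be done
```

I moved all three containers upright into the tray, then set the weight in the pencilled circle, then put each container back on its own coaster. I handed the job in at 91.3 s of the 152 s allowed; no verdict was reported.

**Containers:** in the final wrist view, the lids are within about 1.5 mm of their starting positions. Against the coaster centres I used, they are within about 3 mm for red and green. Blue is about 6 mm off, but it showed the same offset before I moved anything. All are inside the 13 mm limit, and all stand upright.

**Weight:** it touched the panel with about 3 N. The check picture put it 4.4 mm from the circle's centre when I read the ring by eye, and about 1 mm from the ring I had fitted earlier. The two readings disagree by about 3 mm, but both are inside the 13 mm limit.

No check failed.

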